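# Fasten the draw latch of a standing parts case

### The job

The plywood parts case stands upright on the packing bench with its lid ajar and the draw latch on its top undone. Push the lid to, hook the latch's loop under the lip of the keeper, then press the lever down over centre until it snaps flat and holds the lid drawn in. Feel your way: do not force the lid, the loop or the lever, and leave the other things where they are.

Things in the scene. Friction and masses are not known exactly. Their poses are not given: they have to be found in the camera images.
- case: Plywood transit case with aluminium edges, fixed, 270 wide (y), standing on its hinge side. Origin: on the bench under the middle of the seam. Body half x 0 to +100, lid on the -x side; flat top 200 up; z up. The draw latch is in the middle of the top (y = 0), in steel: lever on body half, keeper on the lid. Rubber gasket stands 4 proud in the seam.
- lid: Lid half, 50 thick (its x -50 to 0), its top level with the case's; hinged along y at the foot of the seam. Origin on the hinge, 14 above the bench; axes as the case's when shut. Starts leaning out 0.12 to 0.16 rad and stays where left (about 3 N at its top edge moves it) until it meets the gasket with a 4 to 5 gap at the top; squeezing the gasket takes about 25 N per mm.
- lever: Latch lever, a steel plate 20 wide reaching 65 from its pivot. Origin on the pivot: x 22, y 0, z 223.5 in the case's frame, hinge along y. Home: flat along the case's +x, upper face 5.5 above the pivot. Starts near upright (1.35 to 1.6 rad), stays where left (up to 2.75). Loop hooked, pressing it takes up to 10 N at 50 from the pivot; centre is passed 0.1 to 0.6 rad above home, then it snaps shut.
- loop: The latch's loop: two steel links, outside width 36, joined at the free end by a cross pin. Origin on its pivot, which is on the lever 14 from the lever's pivot (0.12 rad below the lever's line, so the pivot moves with the lever). Its -x points to the cross pin, 60 away. Swings with light friction, stays where left; starts held out over the seam, 0.25 to 0.6 rad above level.
- loop_pin (a point): Middle of the loop's cross pin (diameter 6). Square end blocks, 11 x 11 and 4.5 thick, sit on the pin outside the links and turn freely on it; 45 long over all. They can be pinched between the fingers along the case's width, and the loop turns in that grip. The rest of the linkage follows when the pin is moved.
- keeper_foot (a point): Point on the lid's top face straight below the pin's place in the keeper; lid's axes; x -23 in the case's frame when shut. Keeper 22 wide, packed up on shims: its foot is 8 to 18 above this point (find it by touch). From this point: upright wall 3 to 7 on the +x side, lip from 8 to 11 above the foot reaching 5 to -x. The pin comes down 11 or more to -x, on to the foot, then +x under the lip.
- lever_tip (a point): Point on the upper face near the lever's free end, 62 from the pivot and 5.5 above its line. Lever home: z 229 in the case's frame, x 84.
- padlock: Brass padlock, body 42 x 50 x 18, lying on the case's top near its +y end. Origin at its underside. Leave alone.
- spring0: Heavy black coil spring, diameter 81, 64 high, standing in front of the lid. Leave alone.
- spring1: Another such coil spring, to the left of the case. Leave alone.
- carton: Cardboard carton 130 x 100 x 75 to the right of the case. Leave alone.
- spanner: Spanner 170 long lying flat at the right. Leave alone.
- bracket: Black steel bracket 110 x 55 x 50 at the far right. Leave alone.

How it is judged:
On the way, in this order (a step that is already met when the one before it is completed fails the run):
1. the lid is pushed to: the gap at its top under 8 mm (x of keeper_foot in the frame of case above -0.031 m), for 0.2 s.
2. the cross pin sits in the keeper under its lip, the lever still up (x of loop_pin in the frame of keeper_foot between -0.003 and 0.004 m and z of loop_pin in the frame of keeper_foot between 0.008 and 0.026 m and x of lever_tip in the frame of case below 0.062 m), for 0.2 s.
At the end, for the whole second after the job is handed in: The lever lies flat (its tip within 4 mm of home), the cross pin is in the keeper (within 4 mm of its place along x, 8 to 26 mm above the lid's top) pulling with over 15 N, and the lid is drawn in to a gap under 3 mm (x of loop_pin in the frame of keeper_foot between -0.003 and 0.004 m and z of loop_pin in the frame of keeper_foot between 0.008 and 0.026 m and z of lever_tip in the frame of case below 0.233 m and x of lever_tip in the frame of case above 0.075 m and x of keeper_foot in the frame of case above -0.026 m and contact force between loop and lid above 15 N); the robot touches nothing.
It fails at once if the fingers press on the lid with more than 30 N (contact force between the fingers and lid above 30 N).
It fails at once if the loop, with the fingers on it, is forced against the lid or keeper with more than 25 N (contact force between the fingers and loop above 1 N and contact force between loop and lid above 25 N).
It fails at once if the lever, once on its way down, is pressed with more than 25 N (x of loop_pin in the frame of keeper_foot between -0.003 and 0.004 m and z of loop_pin in the frame of keeper_foot between 0.008 and 0.026 m and x of lever_tip in the frame of case above 0.066 m and contact force between the fingers and lever above 25 N).
It fails at once if one of the other things is moved more than 20 mm (distance of any of padlock, spring0, spring1, carton, spanner, bracket from where it was at the start of the episode above 0.02 m).
It also fails if it takes over 72 s, if anything falls off the work surface, if the arm or the gripper's body presses on something with over 40 N, if the wrist force passes 120 N, or if a joint passes its speed limit or range.

### The arm

A 7-joint arm with a two-finger parallel gripper is mounted at the origin on the work surface. World frame = base frame: x ahead of the robot, y to its left, z up, the work surface at z = 0. Lengths are in m, angles in rad, forces in N, time in s.
With the tool pointing down it reaches from about 0.4 to 0.85 m from the base axis. Payload 10.4 kg.
Tool frame: the origin (TCP) lies between the finger pads; the fingertips stand 22 mm ahead of it and the grasp point (between the pads) lies 3 mm ahead of it; z points along the fingers, y is the line along which they close (so a half turn about z gives the same grasp; the last joint's range is limited). The gripper opens to 85 mm and grips with 20 to 120 N. Pads are 22 mm wide; open, the fingers measure 114 mm over their backs; the gripper's body (76 mm by 85 mm) begins 54 mm behind the grasp point. The pads swing forward as they close: fully open they stand 13 mm farther back than shut.
Start: joints at [-1.191, 0.332, -0.065, 1.46, 0.022, 1.35, -0.088], TCP at [0.245, 0.575, 0.253] pointing down, gripper open.
Joint ranges: [-2.6, 2.6], [-0.5, 2.12], [-1.47, 1.34], [0.16, 2.42], [-1.27, 4.41], [0.06, 2.06], [-2.6, 2.6]. Speed limits (rad/s): [2.22, 2.22, 2.79, 2.79, 3.14, 3.14, 3.14].

### API

Orientations are given as a unit quaternion [x, y, z, w].
In Python, from workcell import manip, camera, ticket, boxes_of, outline_of gives the robot as it stands.
- The arm moves only by the tool carry_out, never from a script. Its argument "deltas" is a list of rows, each a list of 5 numbers: the shift along the tool's x, y, z as a fraction of full scale, then the turn about the tool's z as a fraction of full scale, then the opening, from -1 (shut) to 1 (fully open), so that 0 is half open. In form: [[tx, ty, tz, spin, gripper], ...]. A call has 1 to 20 rows; each row is the pose to reach, as a shift and turn from the pose commanded when the call began, along the tool's axes at that moment; what a row does not reach only later rows make up. Full scale, the value 1, is 150 mm for a shift and 30 degrees for a turn. A row lasts 1/8 s, in which the tool goes at most 62.5 mm and 10.7 degrees, less where a joint would pass 70% of its speed; a pose out of reach is approached as far as the arm can. A call with a number of a shift or a turn outside -1 to 1 is refused whole. A call with a gripper value outside its range is refused whole. The fingers move at their own pace and stop on an object; "force" is the grip in N (left out, the last holds). Time passes only in rows, so rows that repeat a pose let the fingers close. It gives the time, the measured TCP pose, the force, the opening and the grip force at its end, in the units of the state.
- manip.get_obs(): the state, without advancing time (a new reading comes with each control period).
- camera(name): name is "scene" or "top" or "wrist"; returns a dict with "img" (420x560x3 uint8, red, green, blue), "depth" (420x560 float32, m along the optical axis (not along the pixel's ray), 0 where there is no reading), "vertical_fov" (degrees; the focal length in pixels is half the picture's height over the tangent of half this angle, whatever the lens; pixels are square), "cx", "cy" (the principal point, pixels), "R" (3x3) and "t" (3): a world point X has camera coordinates R X + t. Camera axes: x right, y down, z forward; pixel columns grow to the right and rows downward; lengths in m; the calibration is good to about 2 mm. A picture is of the moment at which its call begins.
- ticket.hand_in(): hands the job in; it is judged then, once.
Trained networks look in a picture, given as the dict that the camera call returned (one of the last four; its "shot" number tells which), for a name from the list of things; names that differ only in an ending like _2 or _b are one class to them, and where a whole thing is asked for, a point or a joint stands for the part that bears it (a point fixed in the world has none). Each returns a list of dicts, best first, with "conf" (0 to 1); they miss things now and then, are a little off and sometimes report something else, mostly with a low value. They report only what shows in the picture. A call takes as long as a camera call.
- boxes_of(query, picture): "position" ([x, y, z] in m, in world coordinates, good to about 4 mm: the middle of the surface that is visible of it).
- outline_of(query, picture): "region" (420x560 bool, what is visible of it).
The state is a dict: "clock": time; "joint_pos": joint angles; "joint_velocities": joint speeds; "tau": joint torques, N m; "position": TCP position; "ee_rot": TCP orientation; "ft_force": force on the tool from outside, world axes, zero at the start; "torque": the same for the moment, N m; "grip_width": opening from 0.0 (shut) to 1.0 (fully open); "grasp_force": force on a finger pad.
Only numpy, scipy, OpenCV 4.12 (cv2) and the standard library are available. Lean on these libraries where they do the work, as an engineer would, in place of code of your own. Each camera call takes 0.05 s, during which the arm holds its last target. There are 200 camera calls.

## Working session

There is one attempt and no reset: what is moved stays moved. The work goes in short steps, Python scripts to look and compute and a tool call to move; the robot and the scene stay as the last step left them, time stands still between calls to the robot, and variables do not carry over. Pictures are saved under pics/ and viewed, at most 12 in all, crops included, and the job is handed in when it is done.

Besides the shell and the picture viewer there is one more tool, called after "Call:" as name([rows], argument=value, ...), one row to a line, values as JSON. carry_out: Moves the arm, as the interface text tells. Its arguments: {"type":"object","properties":{"deltas":{"type":"array","items":{"type":"array","items":{"type":"number"}}},"force":{"type":"number"}},"required":["deltas"]}

```bash
mkdir -p pics; ls
cat > h.py <<'E'
import numpy as np, cv2
from workcell import manip, camera, ticket, boxes_of, outline_of
from scipy.spatial.transform import Rotation as R
def pts(c):
    h,w=c['depth'].shape; f=h/2/np.tan(np.radians(c['vertical_fov'])/2)
    v,u=np.mgrid[:h,:w]; d=c['depth']
    X=np.stack([(u-c['cx'])/f*d,(v-c['cy'])/f*d,d],-1)
    return (X-c['t'])@c['R']
def save(c,n): cv2.imwrite('pics/'+n,c['img'][:,:,::-1])
E
python3 - <<'E'
from h import *
np.set_printoptions(precision=4,suppress=True)
o=manip.get_obs();print(o)
a=camera('scene');b=camera('top')
cv2.imwrite('pics/a.png',np.vstack([a['img'],b['img']])[:,:,::-1][:, :])
im=np.hstack([a['img'],b['img']]);cv2.imwrite('pics/a.png',cv2.resize(im,(800,300))[:,:,::-1])
save(a,'s0.png');save(b,'t0.png')
for n in ['case','lid','lever','loop','loop_pin','keeper_foot','lever_tip','padlock','spring0','carton','spanner','bracket']:
  for c in (a,b):
    print(n,[(round(x['conf'],2),x['position']) for x in boxes_of(n,c)[:2]])
E
```

```text
pics
{'clock': 0.0, 'joint_pos': array([-1.1906,  0.3328, -0.0647,  1.461 ,  0.0216,  1.3499, -0.0885]), 'joint_velocities': array([-0.0001, -0.0012,  0.0003,  0.0015,  0.0006,  0.0006, -0.0018]), 'tau': array([ -0.0001, -62.5433,   0.0494, -39.1615,   0.0163,   0.0096,
        -0.    ]), 'position': array([0.2449, 0.5747, 0.2525]), 'ee_rot': array([ 0.2   ,  0.9798, -0.0007, -0.0001]), 'ft_force': array([-0.5706, -0.053 ,  0.6675]), 'torque': array([ 0.0469, -0.0371,  0.0097]), 'grasp_force': 0.0, 'grip_width': 0.9968377487703383}
case [(0.9, [0.6231, 0.1115, 0.1873])]
case [(0.78, [0.5601, 0.1063, 0.202])]
lid [(0.73, [0.5357, 0.0609, 0.1934])]
lid [(0.7, [0.5115, 0.0951, 0.1913])]
lever [(0.84, [0.5796, 0.1172, 0.2578])]
lever [(0.68, [0.5724, 0.109, 0.2628])]
loop [(0.6, [0.5804, 0.1138, 0.2598]), (0.51, [0.5404, 0.1038, 0.2618])]
loop [(0.64, [0.5343, 0.104, 0.2633])]
loop_pin [(0.62, [0.5379, 0.1046, 0.2608])]
loop_pin [(0.57, [0.5376, 0.1103, 0.2637])]
keeper_foot [(0.83, [0.5355, 0.0568, 0.1942])]
keeper_foot [(0.93, [0.5076, 0.0954, 0.1941])]
lever_tip [(0.61, [0.581, 0.116, 0.2584])]
lever_tip []
padlock [(0.94, [0.5967, 0.2271, 0.2203]), (0.67, [0.5794, 0.1189, 0.2564])]
padlock [(0.67, [0.5843, 0.2257, 0.2157])]
spring0 [(0.82, [0.5666, 0.4043, 0.045]), (0.41, [0.5, -0.4333, 0.0747])]
spring0 [(0.74, [0.5423, 0.4031, 0.0602]), (0.58, [0.445, 0.009, 0.0621])]
carton [(0.83, [0.4983, -0.4285, 0.0749])]
carton [(0.87, [0.4546, -0.4365, 0.0719]), (0.28, [0.5574, 0.1101, 0.2049])]
spanner [(0.65, [0.3644, -0.3304, 0.007])]
spanner [(0.5, [0.3522, -0.3188, 0.0082])]
bracket [(0.84, [0.688, -0.3301, 0.0279])]
bracket [(0.73, [0.6776, -0.3323, 0.029]), (0.34, [0.5366, 0.108, 0.2668])]
```

View pics/s0.png

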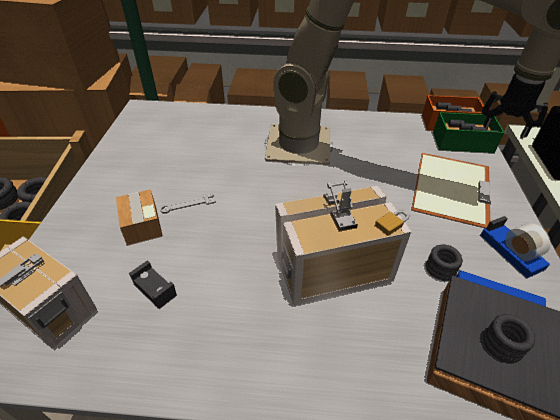

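View pics/t0.png

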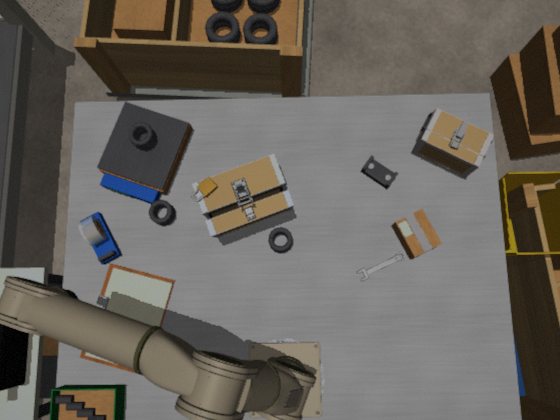

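The scene picture shows the case (around 340,240) with the lid ajar towards the robot and the lever upright at (345,205). The top picture shows the case at (245,195), yawed, with spring0 at (281,240) in front of the lid. Next I'll fit the case pose.

Run:
```python
from h import *
np.set_printoptions(precision=4,suppress=True)
for cn in ('top','scene'):
    b=camera(cn);P=pts(b)
    m=outline_of('case',b)[0]['region']; 
    near=(np.abs(P[...,0]-.56)<.2)&(np.abs(P[...,1]-.11)<.22)
    s=near&(np.abs(P[...,2]-.200)<.006)
    n,l,st,ce=cv2.connectedComponentsWithStats(s.astype(np.uint8))
    for k in np.argsort(-st[1:,4])[:3]+1:
        q=P[l==k]; r=cv2.minAreaRect(q[:,:2].astype(np.float32)); print(cn,st[k,4],r,cv2.boxPoints(r).round(4).tolist(), np.median(q[:,2]))
    for n in ['lever','loop','loop_pin','keeper_foot','padlock']:
        for x in outline_of(n,b)[:1]:
            q=P[x['region']]; q=q[q[:,2]>.15]; print(n,x['conf'],len(q),q.mean(0) if len(q) else 0,q.min(0),q.max(0))
    print('lid pts', end=' ')
    np.save(cn+'.npy',P)
    C=b['img'][150:250,190:300] if cn=='top' else b['img'][170:310,260:420]
    cv2.imwrite(f'pics/{cn}_c.png',cv2.resize(C,None,fx=4,fy=4,interpolation=cv2.INTER_CUBIC)[:,:,::-1])
```

```text
top 2051 ((0.6028257012367249, 0.13287357985973358), (0.10403449088335037, 0.2718636393547058), 20.09745216369629) [[0.5073000192642212, 0.24269999563694], [0.6007000207901001, -0.01269999984651804], [0.6984000205993652, 0.023099999874830246], [0.6050000190734863, 0.2784000039100647]] 0.19951142699475893
top 831 ((0.5103579759597778, 0.09929101914167404), (0.05199287086725235, 0.27101975679397583), 20.201868057250977) [[0.4392000138759613, 0.2175000011920929], [0.532800018787384, -0.03689999878406525], [0.58160001039505, -0.01889999955892563], [0.4880000054836273, 0.2354000061750412]] 0.1972332931982683
top 86 ((0.5907674431800842, 0.25939321517944336), (0.034549906849861145, 0.0629391074180603), 81.2960205078125) [[0.5569999814033508, 0.24709999561309814], [0.6193000078201294, 0.23759999871253967], [0.6244999766349792, 0.271699994802475], [0.5623000264167786, 0.28119999170303345]] 0.20010182756874206
lever 0.55 87 [0.5692 0.1201 0.2533] [0.5174 0.0866 0.2103] [0.5982 0.1399 0.2911]
loop 0.47 3 [0.5235 0.1212 0.2627] [0.5215 0.1185 0.2556] [0.526  0.1229 0.2696]
keeper_foot 0.92 1539
[... 845 characters left out ...]
.048606570810079575, 0.0938696637749672), 22.924190521240234) [[0.44920000433921814, 0.21480000019073486], [0.48579999804496765, 0.1282999962568283], [0.5304999947547913, 0.14730000495910645], [0.49399998784065247, 0.2337000072002411]] 0.19658256565391868
lever 0.85 307 [0.5714 0.1145 0.2591] [0.5232 0.0241 0.181 ] [1.2283 0.1439 0.8466]
loop 0.53 7469 [0.6044 0.1085 0.2001] [ 0.4484 -0.0398  0.15  ] [1.2283 0.2736 0.8466]
loop_pin 0.59 42 [0.5412 0.0985 0.2631] [0.527  0.0818 0.2425] [0.5879 0.1212 0.2689]
keeper_foot 0.76 1926 [0.5326 0.0856 0.1975] [ 0.4484 -0.0397  0.1517] [1.2283 0.232  0.8466]
padlock 0.56 479 [0.6001 0.225  0.2169] [0.5519 0.0241 0.1977] [1.2283 0.2707 0.8466]
lid pts
```

View pics/scene_c.png

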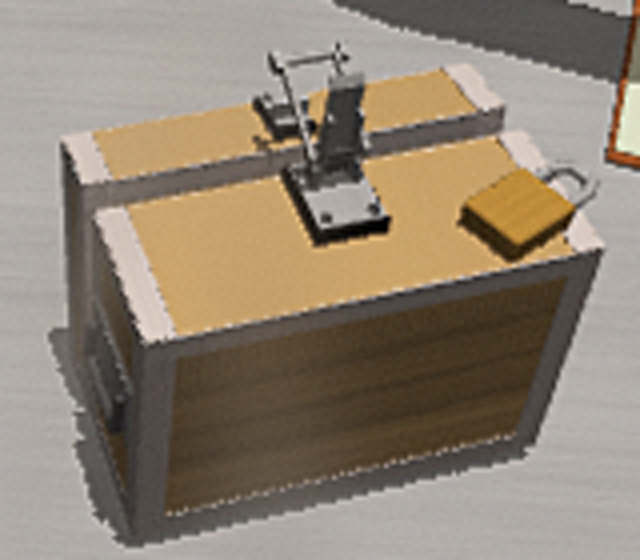

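The close crop shows the loop held out at (310,60), the keeper below it at (285,110) on the lid, and the lever upright at (345,110). The case yaw is about 20° with its origin near (0.558, 0.114). I'm starting towards the front of the lid, raised, with the fingers shut.

Call:
carry_out([
  [-0.33,-0.33,-0.3,-0.3,-1],
  [-0.66,-0.66,-0.3,-0.5,-1],
  [-1,-1,-0.3,-0.72,-1],
  [-1,-1,-0.3,-0.72,-1],
], force=40)

```text
clock: 2.5
position: [0.3257, 0.3753, 0.2989]
ee_rot: [0.014, 1.0, 0.0, 0.0]
ft_force: [0.6, 0.7, 0.1]
grip_width: 0.139
grasp_force: 0.0
```

```bash
cat >> h.py <<'E'
O=np.array([.5584,.1138,0.]);PSI=np.radians(20.)
C=R.from_euler('z',PSI)
def tocase(p): return C.inv().apply(np.asarray(p)-O)
def go(xc):
    "deltas (fractions) to bring the TCP to case-frame xc with tool y along case y"
    o=manip.get_obs();T=R.from_quat(o['ee_rot']);w=C.apply(xc)+O
    d=T.inv().apply(w-o['position'])/.15
    y=T.apply([0,1,0]);a=np.degrees((PSI+np.pi/2)-np.arctan2(y[1],y[0]))
    print('t',round(o['clock'],2),'tcp case',(tocase(o['position'])*1000).round(1),'deltas',d.round(3),'spin',round(-a/30,3),'F',C.inv().apply(o['ft_force']).round(2),'w',round(o['grip_width'],3),round(o['grasp_force'],1))
E
python3 -c "
from h import *
go([-.115,-.08,.28]); print(manip.get_obs()['joint_pos'].round(2))"
```

```text
t 2.5 tcp case [-129.2  325.3  298.9] deltas [-1.081 -2.478  0.125] spin -0.719 F [0.78 0.47 0.11] w 0.139 0.0
[-0.95  0.03 -0.    1.72  0.    1.39  0.6 ]
```

Call:
carry_out([
  [-0.15,-0.35,0,-0.3,-1],
  [-0.3,-0.7,0,-0.6,-1],
  [-0.43,-1,0,-0.72,-1],
  [-0.43,-1,0,-0.72,-1],
])

```text
clock: 3.0
position: [0.3863, 0.2233, 0.2988]
ee_rot: [-0.172, 0.985, 0.0, 0.0]
ft_force: [0.2, 0.1, -0.3]
grip_width: 0.002
grasp_force: 0.0
```

```bash
python3 -c "
from h import *
go([-.115,-.08,.28])"
```

```text
t 3.0 tcp case [-124.3  161.7  298.8] deltas [-0.067 -1.611  0.125] spin -0.007 F [ 0.24  0.03 -0.25] w 0.002 0.0
```

Call:
carry_out([
  [0,-0.4,0,0,-1],
  [-0.03,-0.8,0,0,-1],
  [-0.03,-1,0,0,-1],
  [-0.03,-1,0,0,-1],
])

```text
clock: 3.5
position: [0.4412, 0.0861, 0.2984]
ee_rot: [-0.173, 0.985, 0.0, 0.0]
ft_force: [-0.3, 0.6, 0.4]
grip_width: 0.001
grasp_force: 0.0
```

Call:
carry_out([
  [0,-0.4,0.1,0,-1],
  [0,-0.61,0.4,0,-1],
  [0,-0.61,0.74,0,-1],
  [0,-0.61,0.74,0,-1],
])

```text
clock: 4.0
position: [0.47, 0.0026, 0.1847]
ee_rot: [-0.175, 0.985, -0.0, -0.003]
ft_force: [0.1, 1.1, 1.0]
grip_width: -0.0
grasp_force: 0.0
```

```bash
python3 -c "
from h import *
go([-.09,-.08,.187])
b=camera('wrist');save(b,'w0.png');P=(pts(b)-O);P=C.inv().apply(P.reshape(-1,3)).reshape(P.shape)
g=(abs(P[...,1]+.08)<.1)&(abs(P[...,2]-.18)<.04)
q=P[g];print(len(q),q.min(0),q.max(0))
for n in ['lid','loop_pin','loop','keeper_foot']: print(n,[(round(x['conf'],2),tocase(x['position']).round(4)) for x in boxes_of(n,b)[:2]])
"
```

```text
t 4.0 tcp case [-121.1  -74.2  184.7] deltas [-0.207 -0.039 -0.017] spin 0.006 F [0.5  0.97 0.99] w -0.0 0.0
9052 [-0.13506442 -0.13129634  0.14006444] [-0.06547993  0.01993072  0.2199972 ]
lid [(0.74, array([-0.0637,  0.0467,  0.1171]))]
loop_pin []
loop []
keeper_foot [(0.56, array([-0.0679,  0.0448,  0.1163]))]
```

View pics/w0.png

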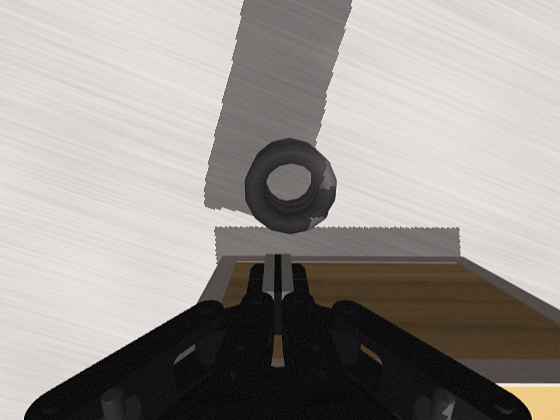

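The wrist picture shows the shut fingers at (278,270) in front of the lid's outer face, and spring0 at (290,185) is well below them. Next I'll push the lid gently.

Call:
carry_out([
  [-0.1,0,0,0,-1],
  [-0.2,0,0,0,-1],
  [-0.23,0,0,0,-1],
  [-0.245,0,0,0,-1],
  [-0.26,0,0,0,-1],
  [-0.275,0,0,0,-1],
  [-0.29,0,0,0,-1],
  [-0.305,0,0,0,-1],
  [-0.32,0,0,0,-1],
  [-0.33,0,0,0,-1],
  [-0.34,0,0,0,-1],
  [-0.34,0,0,0,-1],
])

```text
clock: 5.75
position: [0.5202, 0.019, 0.1873]
ee_rot: [-0.175, 0.985, 0.0, 0.0]
ft_force: [-2.2, -0.8, 2.2]
grip_width: -0.0
grasp_force: 1.0
```

```bash
cat >> h.py <<'E'
def lidgap():
    b=camera('top');P=C.inv().apply((pts(b)-O).reshape(-1,3))
    for lo,hi in ((-.11,-.04),(.04,.11)):
        s=P[(P[:,1]>lo)&(P[:,1]<hi)&(P[:,2]>.185)&(P[:,2]<.208)&(P[:,0]<.1)&(P[:,0]>-.12)]
        h,e=np.histogram(s[:,0],bins=np.arange(-.1,.02,.004));print(lo,dict(zip((e[:-1]*1000).round().astype(int).tolist(),h.tolist())))
E
python3 -c "
from h import *
go([-.0645,-.08,.187]);lidgap()"
```

```text
t 5.75 tcp case [-68.3 -76.  187.3] deltas [-0.025 -0.027  0.002] spin 0.004 F [-2.31 -0.04  2.22] w -0.0 1.0
-0.11 {-100: 0, -96: 0, -92: 0, -88: 0, -84: 0, -80: 0, -76: 0, -72: 0, -68: 0, -64: 0, -60: 0, -56: 0, -52: 0, -48: 0, -44: 0, -40: 0, -36: 0, -32: 0, -28: 0, -24: 0, -20: 0, -16: 0, -12: 0, -8: 0, -4: 0, 0: 0, 4: 0, 8: 0, 12: 0}
0.04 {-100: 0, -96: 0, -92: 0, -88: 0, -84: 0, -80: 0, -76: 0, -72: 0, -68: 0, -64: 1, -60: 39, -56: 29, -52: 31, -48: 26, -44: 37, -40: 27, -36: 29, -32: 31, -28: 28, -24: 31, -20: 30, -16: 24, -12: 31, -8: 4, -4: 33, 0: 34, 4: 29, 8: 28, 12: 28}
```

Call:
carry_out([
  [-0.007,0,0,0,-1],
  [-0.014,0,0,0,-1],
  [-0.02,0,0,0,-1],
  [-0.02,0,0,0,-1],
])

```text
clock: 6.3
position: [0.5229, 0.02, 0.1873]
ee_rot: [-0.175, 0.985, 0.0, 0.0]
ft_force: [-2.0, -0.7, 2.7]
grip_width: 0.0
grasp_force: 1.4
```

Call:
carry_out([
  [-0.005,0,0,0,-1],
  [-0.01,0,0,0,-1],
  [-0.01,0,0,0,-1],
])

```text
clock: 6.68
position: [0.5233, 0.0201, 0.1872]
ee_rot: [-0.175, 0.985, 0.0, -0.001]
ft_force: [-9.6, -3.1, 7.3]
grip_width: -0.002
grasp_force: 5.0
```

```bash
python3 -c "
from h import *
go([-.0645,-.08,.187]);lidgap()"
```

```text
t 6.67 tcp case [-65.1 -76.  187.2] deltas [-0.004 -0.026  0.001] spin 0.003 F [-10.12   0.37   7.28] w -0.002 5.0
-0.11 {-100: 0, -96: 0, -92: 0, -88: 0, -84: 0, -80: 0, -76: 0, -72: 0, -68: 0, -64: 0, -60: 0, -56: 0, -52: 0, -48: 0, -44: 0, -40: 0, -36: 0, -32: 0, -28: 0, -24: 0, -20: 0, -16: 0, -12: 0, -8: 0, -4: 0, 0: 0, 4: 0, 8: 0, 12: 0}
0.04 {-100: 0, -96: 0, -92: 0, -88: 0, -84: 0, -80: 0, -76: 0, -72: 0, -68: 0, -64: 0, -60: 16, -56: 32, -52: 28, -48: 31, -44: 34, -40: 30, -36: 29, -32: 29, -28: 27, -24: 27, -20: 31, -16: 30, -12: 32, -8: 19, -4: 37, 0: 32, 4: 26, 8: 25, 12: 35}
```

The gasket is met at about 10 N. I'll back off, rise, and open up for a close look at the loop.

Call:
carry_out([
  [0.15,0,0,0,-1],
  [0.2,0,-0.3,0,-1],
  [0.2,0,-0.65,0,0],
  [0.2,0.3,-1,0,0.2],
  [0.2,0.51,-1,0,0.2],
  [0.2,0.51,-1,0,0.2],
])

```text
clock: 7.48
position: [0.4695, 0.0851, 0.338]
ee_rot: [-0.177, 0.984, 0.001, 0.001]
ft_force: [1.3, -0.3, -0.2]
grip_width: 0.599
grasp_force: 0.0
```

```bash
python3 -c "
from h import *
go([-.05,0,.29])
b=camera('wrist');save(b,'w1.png')
s=camera('scene');t=camera('top')
for c in (b,s,t):
  for n in ['loop_pin','loop','keeper_foot','lever','lever_tip']: print(n,[(round(x['conf'],2),(1000*tocase(x['position'])).round(1)) for x in boxes_of(n,c)[:2]])
"
```

```text
t 7.47 tcp case [-93.3   3.4 338. ] deltas [-0.288 -0.025  0.321] spin 0.014 F [ 1.07 -0.76 -0.21] w 0.599 0.0
loop_pin [(0.88, array([-27.6,   3.8, 264.5]))]
loop [(0.86, array([-26.2,   1.1, 268.5]))]
keeper_foot [(0.87, array([-43.9,  -3.8, 199.5]))]
lever [(0.8, array([ 12.8,  -2.2, 261.7])), (0.27, array([-25.8,   4.1, 199.4]))]
lever_tip [(0.79, array([ 17.2,  -3.1, 260. ])), (0.63, array([ -20.9, -417.3,   14.5]))]
loop_pin []
loop []
keeper_foot [(0.8, array([-31.3, -46.8, 198.9]))]
lever [(0.67, array([ 21. ,  -5.2, 260. ]))]
lever_tip [(0.57, array([ 18.3,  -5.7, 259. ]))]
loop_pin []
loop []
keeper_foot [(0.79, array([-48.9, -73.4, 199.3])), (0.24, array([ -45. , -460.6,   29. ]))]
lever []
lever_tip []
```

View pics/w1.png

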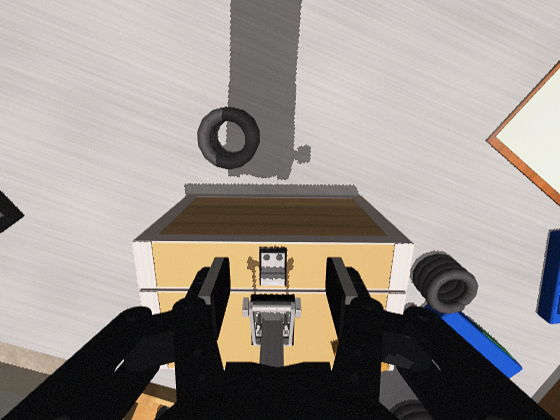

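The wrist view shows the keeper at (272,265), the seam at row 290, the pin with its end blocks at (271,305), and the lever behind it. I'll measure all of these from the depth.

```bash
python3 -c "
from h import *
b=camera('wrist');P=(1000*C.inv().apply((pts(b)-O).reshape(-1,3))).reshape(420,560,3)
np.set_printoptions(precision=1,suppress=True)
def st(n,q): print(n,len(q),'p2',np.percentile(q,2,0),'p98',np.percentile(q,98,0),'med',np.median(q,0))
a=P[285:350,235:310].reshape(-1,3); st('pin',a[(a[:,2]>245)&(a[:,2]<285)&(a[:,0]<-15)])
k=P[240:285,255:290].reshape(-1,3); st('keeper',k[(k[:,2]>206)&(k[:,2]<245)])
for v in (262,266,270,274,278,282): print(v,[tuple(P[v,u].round(0)) for u in (262,272,282)])
t=P[235:300,120:430].reshape(-1,3); t=t[(abs(t[:,2]-200)<5)]; st('lid+body',t)
print('col170 x,z',[tuple(P[v,170,[0,2]].round(1)) for v in range(236,300,4)])
print('row265 y',[ (u,P[265,u].round(0).tolist()) for u in (130,135,140,145,400,405,410,415)])
for v in range(288,350,5): print(v,[tuple(P[v,u].round(0)) for u in (247,271,295)])
"
```

```text
pin 682 p2 [-35.5 -23.2 260.9] p98 [-17.6  20.5 270.5] med [-30.8  -1.4 265.9]
keeper 860 p2 [-49.2 -14.2 206.2] p98 [-21.8  10.7 221.3] med [-33.3  -1.7 209.6]
262 [(np.float64(-35.0), np.float64(-16.0), np.float64(199.0)), (np.float64(-41.0), np.float64(-5.0), np.float64(210.0)), (np.float64(-41.0), np.float64(4.0), np.float64(210.0))]
266 [(np.float64(-30.0), np.float64(-16.0), np.float64(199.0)), (np.float64(-36.0), np.float64(-5.0), np.float64(210.0)), (np.float64(-36.0), np.float64(4.0), np.float64(209.0))]
270 [(np.float64(-26.0), np.float64(-16.0), np.float64(200.0)), (np.float64(-32.0), np.float64(-6.0), np.float64(210.0)), (np.float64(-32.0), np.float64(4.0), np.float64(210.0))]
274 [(np.float64(-21.0), np.float64(-16.0), np.float64(200.0)), (np.float64(-33.0), np.float64(-5.0), np.float64(218.0)), (np.float64(-32.0), np.float64(4.0), np.float64(218.0))]
278 [(np.float64(-17.0), np.float64(-16.0), np.float64(200.0)), (np.float64(-29.0), np.float64(-5.0), np.float64(220.0)), (np.float64(-30.0), np.float64(4.0), np.float64(221.0))]
282 [(np.float64(-13.0), np.float64(-16.0), 
[... 2716 characters left out ...]
np.float64(49.0), np.float64(-33.0), np.float64(201.0)), (np.float64(17.0), np.float64(-6.0), np.float64(237.0)), (np.float64(6.0), np.float64(15.0), np.float64(250.0))]
338 [(np.float64(57.0), np.float64(-33.0), np.float64(200.0)), (np.float64(18.0), np.float64(-6.0), np.float64(243.0)), (np.float64(15.0), np.float64(15.0), np.float64(246.0))]
343 [(np.float64(62.0), np.float64(-33.0), np.float64(201.0)), (np.float64(19.0), np.float64(-6.0), np.float64(248.0)), (np.float64(26.0), np.float64(16.0), np.float64(241.0))]
348 [(np.float64(70.0), np.float64(-33.0), np.float64(200.0)), (np.float64(19.0), np.float64(-6.0), np.float64(254.0)), (np.float64(70.0), np.float64(19.0), np.float64(200.0))]
```

```bash
python3 -c "
from h import *
b=camera('wrist');P=(1000*C.inv().apply((pts(b)-O).reshape(-1,3))).reshape(420,560,3)
t=1000*tocase(manip.get_obs()['position'])
np.set_printoptions(precision=1,suppress=True)
print(manip.get_obs()['grip_width'])
for u0,u1 in ((195,240),(320,365)):
  a=P[250:350,u0:u1].reshape(-1,3); a=a[(a[:,2]>290)]-t
  print(len(a),np.percentile(a,1,0),np.percentile(a,99,0)); l=a[a[:,2]<np.percentile(a[:,2],5)+3]; print(l.min(0),l.max(0))
"
```

```text
0.601332954119394
2655 [-17.6 -38.7 -15.8] [ 10.5 -18.1  54.3]
[-11.5 -39.1 -18.8] [ 10.7 -26.   -8.2]
2932 [-17.9  16.8 -15.4] [10.1 37.7 54.2]
[-11.3  24.6 -19.4] [11.1 37.5 -7.7]
```

Call:
carry_out([
  [-0.2,-0.03,0,0,0.45],
  [-0.37,-0.03,0,0,0.45],
  [-0.37,-0.03,0.1,0,0.45],
  [-0.37,-0.03,0.1,0,0.45],
])

```text
clock: 8.98
position: [0.5224, 0.0965, 0.3208]
ee_rot: [-0.175, 0.985, -0.0, -0.001]
ft_force: [0.1, 0.0, -0.3]
grip_width: 0.721
grasp_force: 0.0
```

```bash
python3 -c "
from h import *
go([-.038,-.0015,.280])
b=camera('wrist');P=(1000*C.inv().apply((pts(b)-O).reshape(-1,3))).reshape(420,560,3)
t=1000*tocase(manip.get_obs()['position'])
np.set_printoptions(precision=1,suppress=True)
a=P.reshape(-1,3); a=a[(a[:,2]>255)&(a[:,2]<273)&(a[:,0]<-15)&(a[:,0]>-60)&(abs(a[:,1])<30)]
print(len(a), np.percentile(a,2,0),np.percentile(a,98,0))
save(b,'w2.png')
"
```

```text
t 8.97 tcp case [-39.8  -4.  320.8] deltas [-0.013  0.016  0.272] spin 0.004 F [ 0.12 -0.01 -0.33] w 0.721 0.0
943 [-35.5 -23.2 260.9] [-17.1  20.4 270.7]
```

View pics/w2.png

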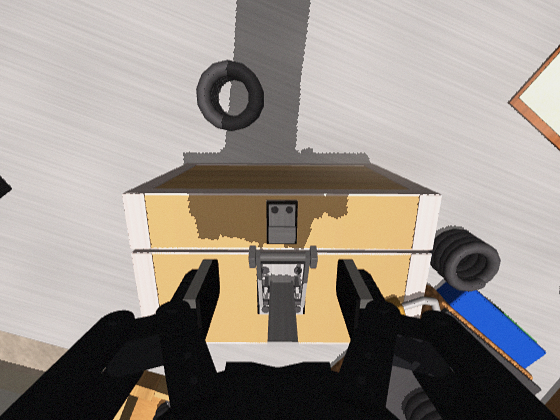

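The wrist view shows the loop's pin with its end blocks at (283,257), centred between the fingers, and the keeper at (282,220). I'll descend and pinch with a light grip.

Call:
carry_out([
  [-0.013,0.016,0.15,0,0.45],
  [-0.013,0.016,0.297,0,0.45],
  [-0.013,0.016,0.297,0,0.2],
  [-0.013,0.016,0.297,0,0],
  [-0.013,0.016,0.297,0,-0.2],
  [-0.013,0.016,0.297,0,-0.4],
  [-0.013,0.016,0.297,0,-0.4],
  [-0.013,0.016,0.297,0,-0.4],
  [-0.013,0.016,0.297,0,-0.4],
], force=30)

```text
clock: 10.15
position: [0.5243, 0.1001, 0.2777]
ee_rot: [-0.175, 0.985, 0.0, -0.0]
ft_force: [-4.4, 4.0, 0.9]
grip_width: 0.513
grasp_force: 30.5
```

```bash
python3 -c "
from h import *
go([-.046,-.0015,.276])
b=camera('wrist');P=(1000*C.inv().apply((pts(b)-O).reshape(-1,3))).reshape(420,560,3)
np.set_printoptions(precision=1,suppress=True)
a=P.reshape(-1,3); a=a[(a[:,2]>255)&(a[:,2]<273)&(a[:,0]<-15)&(a[:,0]>-60)&(abs(a[:,1])<16)]
print(len(a), np.percentile(a,2,0),np.percentile(a,98,0))
save(b,'w3.png')
"
```

```text
t 10.15 tcp case [-36.7  -1.2 277.7] deltas [ 0.062 -0.002  0.011] spin 0.005 F [-2.8   5.26  0.91] w 0.513 30.5
802 [-31.5 -15.3 260.5] [-17.6  15.6 266.5]
```

View pics/w3.png

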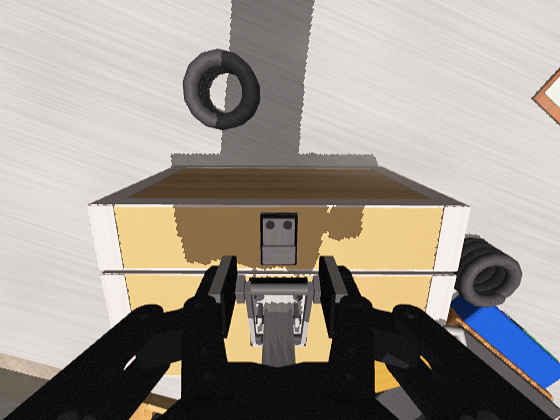

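The pin is pinched at its end blocks (pads at (235,290) and (325,290)). I'll move it out to about -37 and down to just above the lip's height.

Call:
carry_out([
  [0.03,0.003,0.0,0,-0.4],
  [0.057,0.003,0.04,0,-0.4],
  [0.057,0.003,0.1,0,-0.4],
  [0.057,0.003,0.16,0,-0.4],
  [0.057,0.003,0.22,0,-0.4],
  [0.057,0.003,0.237,0,-0.4],
  [0.057,0.003,0.237,0,-0.4],
])

```text
clock: 11.08
position: [0.5159, 0.0972, 0.242]
ee_rot: [-0.175, 0.985, -0.0, -0.0]
ft_force: [-3.1, 3.6, -0.8]
grip_width: 0.512
grasp_force: 31.1
```

```bash
python3 -c "
from h import *
go([-.046,-.0015,.227])
b=camera('wrist');P=(1000*C.inv().apply((pts(b)-O).reshape(-1,3))).reshape(420,560,3)
np.set_printoptions(precision=1,suppress=True)
a=P.reshape(-1,3); a=a[(a[:,2]>223)&(a[:,2]<236)&(a[:,0]<-25)&(a[:,0]>-60)&(abs(a[:,1])<16)]
print(len(a), np.percentile(a,2,0),np.percentile(a,98,0))
cv2.imwrite('pics/w4.png',cv2.resize(b['img'][180:400,150:410,::-1],None,fx=2.5,fy=2.5))
"
```

```text
t 11.07 tcp case [-45.6  -1.1 242. ] deltas [ 0.003 -0.003  0.1  ] spin 0.004 F [-1.73  4.43 -0.78] w 0.512 31.1
842 [-40.4 -15.1 225.6] [-26.6  15.8 231.8]
```

View pics/w4.png

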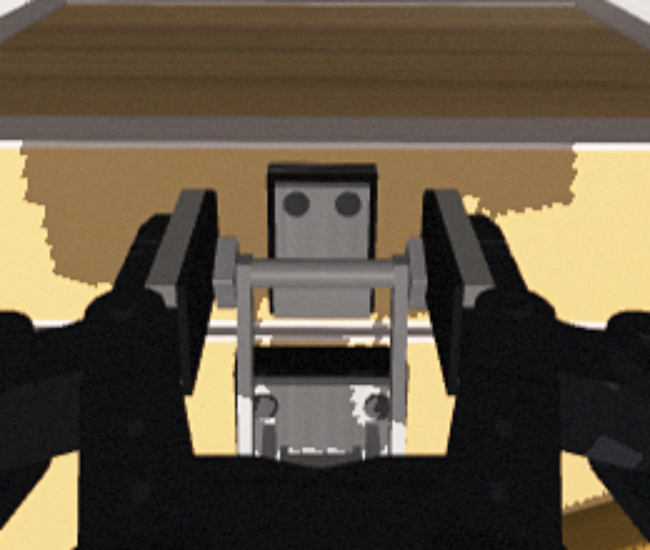

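The crop shows the pin at (325,270) held between the pads, aligned with the keeper, with the lip just behind it at (325,310). I'll descend slowly, watching the force.

Call:
carry_out([
  [0,0.005,0.015,0,-0.4],
  [0,0.005,0.03,0,-0.4],
  [0,0.005,0.045,0,-0.4],
  [0,0.005,0.06,0,-0.4],
  [0,0.005,0.06,0,-0.4],
])

```text
clock: 11.75
position: [0.5161, 0.0977, 0.2331]
ee_rot: [-0.175, 0.985, -0.0, 0.0]
ft_force: [1.6, 0.9, -0.4]
grip_width: 0.514
grasp_force: 31.1
```

Call:
carry_out([
  [0,0,0.01,0,-0.4],
  [0,0,0.02,0,-0.4],
  [0,0,0.027,0,-0.4],
  [0,0,0.027,0,-0.4],
])

```text
clock: 12.25
position: [0.5159, 0.0977, 0.229]
ee_rot: [-0.175, 0.985, -0.0, -0.0]
ft_force: [1.0, -0.1, -1.0]
grip_width: 0.515
grasp_force: 31.1
```

```bash
cat >> h.py <<'E'
def pin(z0,z1):
    b=camera('wrist');P=(1000*C.inv().apply((pts(b)-O).reshape(-1,3)))
    a=P[(P[:,2]>z0)&(P[:,2]<z1)&(P[:,0]<-20)&(P[:,0]>-60)&(abs(P[:,1])<16)&(abs(P[:,1])>11.5)]
    print('pin',len(a), np.percentile(a,[1,2],0).round(1).tolist(),np.percentile(a,98,0).round(1));return b
E
python3 -c "
from h import *
go([-.046,-.0015,.227]);pin(206,226)
"
```

```text
t 12.25 tcp case [-45.4  -0.6 229. ] deltas [ 0.004 -0.006  0.013] spin 0.004 F [ 0.94 -0.43 -0.97] w 0.515 31.1
pin 521 [[-49.7, -15.7, 206.0], [-48.9, -15.6, 206.1]] [-20.7  15.7 223.6]
```

Call:
carry_out([
  [0,0,0.006,0,-0.4],
  [0,0,0.012,0,-0.4],
  [0,0,0.014,0,-0.4],
  [0,0,0.014,0,-0.4],
])

```text
clock: 12.8
position: [0.516, 0.0978, 0.2272]
ee_rot: [-0.175, 0.985, 0.0, 0.0]
ft_force: [2.3, -2.1, 2.7]
grip_width: 0.511
grasp_force: 31.3
```

Call:
carry_out([
  [0,0,0.004,0,-0.4],
  [0,0,0.007,0,-0.4],
  [0,0,0.007,0,-0.4],
])

```text
clock: 13.18
position: [0.5161, 0.0979, 0.2269]
ee_rot: [-0.175, 0.985, 0.0, 0.0]
ft_force: [-2.2, -2.7, 10.9]
grip_width: 0.513
grasp_force: 32.0
```

The pin touches the foot, where it was expected. I'll ease up 1 mm and slide it +x under the lip.

Call:
carry_out([
  [0,0,-0.008,0,-0.4],
  [-0.01,0,-0.008,0,-0.4],
  [-0.02,0,-0.008,0,-0.4],
  [-0.03,0,-0.008,0,-0.4],
  [-0.04,0,-0.008,0,-0.4],
  [-0.047,0,-0.008,0,-0.4],
  [-0.047,0,-0.008,0,-0.4],
])

```text
clock: 14.05
position: [0.5219, 0.1, 0.2272]
ee_rot: [-0.175, 0.985, -0.0, -0.001]
ft_force: [-4.3, -2.8, 7.3]
grip_width: 0.509
grasp_force: 31.8
```

```bash
python3 -c "
from h import *
go([-.036,-.0015,.227])
"
```

```text
t 14.05 tcp case [-39.   -0.5 227.2] deltas [-0.02  -0.006  0.002] spin 0.003 F [-5.01 -1.17  7.28] w 0.509 31.8
```

Call:
carry_out([
  [0,0,-0.004,0,-0.4],
  [-0.007,0,-0.004,0,-0.4],
  [-0.014,0,-0.004,0,-0.4],
  [-0.014,0,-0.004,0,-0.4],
])

```text
clock: 14.55
position: [0.524, 0.1007, 0.2275]
ee_rot: [-0.175, 0.985, -0.0, -0.001]
ft_force: [-3.6, -3.5, 2.9]
grip_width: 0.511
grasp_force: 31.5
```

```bash
python3 -c "
from h import *
go([-.036,-.0015,.227])
b=pin(208,219)
cv2.imwrite('pics/w5.png',cv2.resize(b['img'][180:400,150:410,::-1],None,fx=2.5,fy=2.5))
"
```

```text
t 14.55 tcp case [-36.8  -0.5 227.5] deltas [-0.006 -0.007  0.003] spin 0.004 F [-4.53 -2.06  2.87] w 0.511 31.5
pin 309 [[-46.2, -15.6, 208.4], [-45.2, -15.6, 208.7]] [-21.   15.8 218.6]
```

View pics/w5.png

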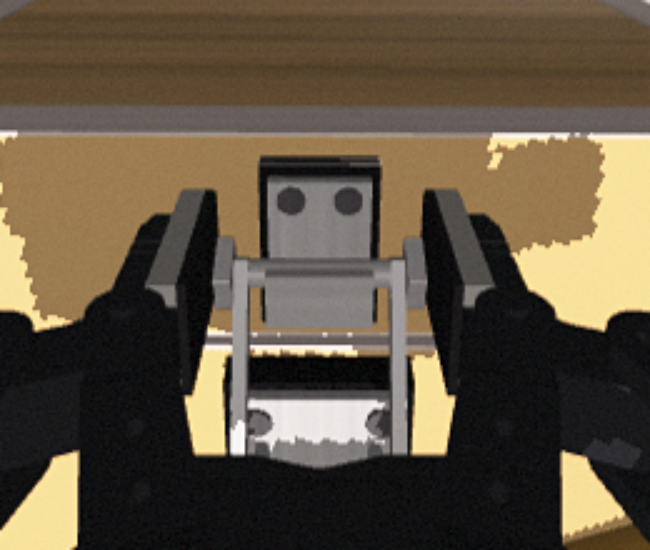

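The pin at (325,267) is partly under the lip. I'll carry on until it meets the wall.

Call:
carry_out([
  [-0.005,0,0,0,-0.4],
  [-0.01,0,0,0,-0.4],
  [-0.01,0,0,0,-0.4],
])

```text
clock: 14.98
position: [0.525, 0.1011, 0.2275]
ee_rot: [-0.175, 0.985, -0.0, -0.001]
ft_force: [-6.8, -5.6, 5.8]
grip_width: 0.511
grasp_force: 31.7
```

Call:
carry_out([
  [-0.005,0,0,0,-0.4],
  [-0.01,0,0,0,-0.4],
  [-0.01,0,0,0,-0.4],
])

```text
clock: 15.35
position: [0.5254, 0.1012, 0.2274]
ee_rot: [-0.174, 0.985, -0.0, -0.003]
ft_force: [-12.1, -6.4, 9.9]
grip_width: 0.515
grasp_force: 32.1
```

```bash
python3 -c "
from h import *
go([-.036,-.0015,.227])
"
```

```text
t 15.35 tcp case [-35.3  -0.5 227.4] deltas [ 0.005 -0.006  0.003] spin 0.003 F [-13.61  -1.88   9.89] w 0.515 32.1
```

The wall is met at 13 N, so the pin is seated. I'll ease off, open, and rise.

Call:
carry_out([
  [0.005,0,0,0,-0.4],
  [0.007,0,0,0,-0.4],
  [0.007,0,0,0,-0.4],
  [0.007,0,0,0,0.3],
  [0.007,0,0,0,0.3],
  [0.007,0,0,0,0.3],
  [0.007,0,0,0,0.3],
])

```text
clock: 16.23
position: [0.5264, 0.102, 0.2278]
ee_rot: [-0.175, 0.985, 0.0, 0.0]
ft_force: [0.0, -0.4, 0.4]
grip_width: 0.651
grasp_force: 0.0
```

Call:
carry_out([
  [0,0,-0.15,0,0.3],
  [0,0,-0.4,0,0.3],
  [0.1,0,-0.8,0,-1],
  [0.1,0,-0.8,0,-1],
])

```text
clock: 16.73
position: [0.5135, 0.0964, 0.3525]
ee_rot: [-0.174, 0.985, 0.001, 0.004]
ft_force: [-1.0, -1.0, -0.3]
grip_width: 0.229
grasp_force: 0.0
```

```bash
python3 -c "
from h import *
go([-.01,-.0015,.32])
b=camera('wrist')
P=(1000*C.inv().apply((pts(b)-O).reshape(-1,3))).reshape(420,560,3)
for n in ['lever','loop_pin','loop','lever_tip']:
  for x in outline_of(n,b)[:1]:
    q=P[x['region']];q=q[(q[:,2]>203)&(q[:,2]<300)];print(n,x['conf'],len(q),np.percentile(q,2,0).round(1),np.percentile(q,98,0).round(1))
a=P.reshape(-1,3);a=a[(abs(a[:,1]+1)<6)&(a[:,2]>228)&(a[:,2]<300)&(a[:,0]>0)&(a[:,0]<95)]
print(a[np.argsort(a[:,2])][::max(1,len(a)//12)].round(1).tolist())
cv2.imwrite('pics/w6.png',b['img'][150:420,130:430,::-1])
"
```

```text
t 16.73 tcp case [-48.1  -1.  352.5] deltas [-0.253 -0.004  0.219] spin 0.003 F [-1.23 -0.56 -0.34] w 0.229 0.0
lever 0.73 2062 [-31.6 -21.4 212.7] [ 30.8  18.4 290. ]
loop 0.98 518 [-33.7 -23.4 211.9] [ 23.3  20.2 238.9]
lever_tip 0.7 1920 [-31.5 -21.6 214. ] [ 30.7  18.  290. ]
[[17.9, 2.6, 228.2], [18.1, 2.5, 234.8], [21.3, 0.6, 241.4], [21.4, 0.6, 247.5], [23.7, -5.5, 253.2], [24.0, -4.6, 258.5], [25.3, 1.3, 263.5], [26.6, -4.5, 268.4], [28.1, -5.2, 272.8], [28.4, 2.0, 277.2], [29.7, -6.7, 281.5], [29.0, -2.7, 288.0], [30.2, -1.9, 290.8]]
```

View pics/w6.png

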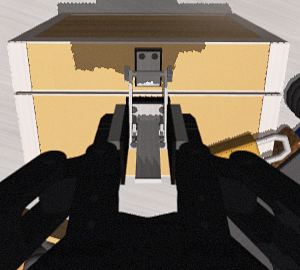

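The crop shows the pin under the keeper's lip at (150,70) and the lever at (148,130). The lever's face measures about 1.37 rad. I'll bring the shut fingers to its lid side.

Call:
carry_out([
  [-0.2,0,0,0,-1],
  [-0.37,0,0,0,-1],
  [-0.37,0,0.2,0,-1],
  [-0.37,0,0.35,0,-1],
  [-0.37,0,0.35,0,-1],
])

```text
clock: 17.6
position: [0.5634, 0.1156, 0.2928]
ee_rot: [-0.175, 0.985, -0.0, -0.002]
ft_force: [0.0, 0.8, 0.6]
grip_width: -0.003
grasp_force: 0.0
```

```bash
cat > path.py <<'E'
from h import *
import sys
def path(ths,r=54):
    o=manip.get_obs();t=1000*tocase(o['position']);print(t.round(1),o['grip_width'])
    for th in ths:
        c,s=np.cos(th),np.sin(th);x=22+r*c-5.5*s-11;z=223.5+r*s+5.5*c+22
        print(th,[round(-(x-t[0])/150,3),round(-(z-t[2])/150,3)])
path(eval(sys.argv[1]))
E
python3 path.py "[1.37,1.25,1.15,1.05,.95,.85,.75,.65]"
```

```text
[  5.3  -0.  292.8] -0.0026633406212456614
1.37 [np.float64(-0.074), np.float64(-0.045)]
1.25 [np.float64(-0.117), np.float64(-0.038)]
1.15 [np.float64(-0.152), np.float64(-0.028)]
1.05 [np.float64(-0.185), np.float64(-0.015)]
0.95 [np.float64(-0.218), np.float64(0.001)]
0.85 [np.float64(-0.248), np.float64(0.02)]
0.75 [np.float64(-0.276), np.float64(0.043)]
0.65 [np.float64(-0.302), np.float64(0.068)]
```

Call:
carry_out([
  [-0.03,-0.01,-0.045,0,-1],
  [-0.074,-0.01,-0.045,0,-1],
  [-0.095,-0.01,-0.042,0,-1],
  [-0.117,-0.01,-0.038,0,-1],
  [-0.135,-0.01,-0.033,0,-1],
  [-0.152,-0.01,-0.028,0,-1],
  [-0.168,-0.01,-0.021,0,-1],
  [-0.185,-0.01,-0.015,0,-1],
  [-0.201,-0.01,-0.007,0,-1],
  [-0.218,-0.01,0.001,0,-1],
  [-0.218,-0.01,0.001,0,-1],
])

```text
clock: 18.98
position: [0.5958, 0.1256, 0.295]
ee_rot: [-0.175, 0.985, -0.0, -0.0]
ft_force: [-3.7, -1.4, 2.5]
grip_width: 0.002
grasp_force: 2.2
```

```bash
python3 path.py "[.95,.85,.75,.65,.55,.5,.45,.4,.35,.3,.2]"; python3 -c "
from h import *
go([0,0,.3]);b=camera('wrist')
P=(1000*C.inv().apply((pts(b)-O).reshape(-1,3))).reshape(420,560,3)
for n in ['loop']:
  for x in outline_of(n,b)[:1]:
    q=P[x['region']];q=q[(q[:,2]>203)&(q[:,2]<300)];print(n,x['conf'],len(q),np.percentile(q,2,0).round(1),np.percentile(q,98,0).round(1))
"
```

```text
[ 39.1  -1.7 295. ] 0.001963266563640912
0.95 [np.float64(0.008), np.float64(0.016)]
0.85 [np.float64(-0.023), np.float64(0.035)]
0.75 [np.float64(-0.051), np.float64(0.058)]
0.65 [np.float64(-0.077), np.float64(0.083)]
0.55 [np.float64(-0.1), np.float64(0.111)]
0.5 [np.float64(-0.111), np.float64(0.125)]
0.45 [np.float64(-0.121), np.float64(0.14)]
0.4 [np.float64(-0.13), np.float64(0.156)]
0.35 [np.float64(-0.138), np.float64(0.172)]
0.3 [np.float64(-0.146), np.float64(0.189)]
0.2 [np.float64(-0.158), np.float64(0.223)]
t 18.98 tcp case [ 39.1  -1.7 295. ] deltas [ 0.261  0.012 -0.033] spin 0.004 F [-3.97 -0.07  2.47] w 0.002 2.2
loop 0.87 1115 [-29.7 -22.4 214.3] [ 30.5  19.7 237.5]
```

Force is about 4.5 N and the loop is taut. Continuing to about 0.6 rad.

Call:
carry_out([
  [-0.008,0,0.025,0,-1],
  [-0.023,0,0.035,0,-1],
  [-0.037,0,0.046,0,-1],
  [-0.051,0,0.058,0,-1],
  [-0.064,0,0.07,0,-1],
  [-0.077,0,0.083,0,-1],
  [-0.09,0,0.097,0,-1],
  [-0.09,0,0.097,0,-1],
])

```text
clock: 20.08
position: [0.609, 0.1305, 0.281]
ee_rot: [-0.175, 0.985, 0.0, 0.001]
ft_force: [-0.5, -0.2, 3.3]
grip_width: -0.0
grasp_force: 1.6
```

```bash
python3 path.py "[.6,.55,.5,.45,.4,.35,.3,.25,.2,.1]"; python3 -c "
from h import *
go([0,0,.3])"
```

```text
[ 53.2  -1.6 281. ] -0.00027579254394793576
0.6 [np.float64(0.005), np.float64(0.003)]
0.55 [np.float64(-0.006), np.float64(0.018)]
0.5 [np.float64(-0.017), np.float64(0.032)]
0.45 [np.float64(-0.027), np.float64(0.047)]
0.4 [np.float64(-0.036), np.float64(0.063)]
0.35 [np.float64(-0.044), np.float64(0.079)]
0.3 [np.float64(-0.052), np.float64(0.096)]
0.25 [np.float64(-0.058), np.float64(0.112)]
0.2 [np.float64(-0.064), np.float64(0.13)]
0.1 [np.float64(-0.073), np.float64(0.165)]
t 20.07 tcp case [ 53.2  -1.6 281. ] deltas [ 0.355  0.012 -0.127] spin 0.004 F [-0.51 -0.04  3.34] w -0.0 1.6
```

Call:
carry_out([
  [-0.006,0,0.018,0,-1],
  [-0.017,0,0.032,0,-1],
  [-0.027,0,0.047,0,-1],
  [-0.036,0,0.063,0,-1],
  [-0.044,0,0.079,0,-1],
  [-0.044,0,0.079,0,-1],
])

```text
clock: 20.82
position: [0.6142, 0.1325, 0.268]
ee_rot: [-0.175, 0.985, -0.0, -0.001]
ft_force: [0.5, 0.4, 0.1]
grip_width: -0.001
grasp_force: 0.0
```

```bash
python3 path.py "[.35,.3,.25,.2,.15,.1,.05]"; python3 -c "
from h import *
go([0,0,.3]);b=camera('wrist')
P=(1000*C.inv().apply((pts(b)-O).reshape(-1,3))).reshape(420,560,3)
for n in ['loop','lever']:
  for x in outline_of(n,b)[:1]:
    q=P[x['region']];q=q[(q[:,2]>203)&(q[:,2]<300)];print(n,x['conf'],len(q),np.percentile(q,2,0).round(1),np.percentile(q,98,0).round(1))
"
```

```text
[ 58.8  -1.5 268. ] -0.0006805481197191761
0.35 [np.float64(-0.007), np.float64(-0.008)]
0.3 [np.float64(-0.014), np.float64(0.008)]
0.25 [np.float64(-0.021), np.float64(0.025)]
0.2 [np.float64(-0.027), np.float64(0.042)]
0.15 [np.float64(-0.032), np.float64(0.06)]
0.1 [np.float64(-0.036), np.float64(0.077)]
0.05 [np.float64(-0.039), np.float64(0.095)]
t 20.82 tcp case [ 58.8  -1.5 268. ] deltas [ 0.392  0.011 -0.213] spin 0.004 F [0.61 0.18 0.06] w -0.001 0.0
loop 0.62 1922 [-28.4 -22.8 214. ] [ 35.2  19.9 230.2]
lever 0.9 4481 [-26.8 -21.9 215.3] [ 52.9  19.  241. ]
```

The force has gone to zero, so it has probably snapped shut. I'll rise and look.

Call:
carry_out([
  [0.1,0,-0.2,0,-1],
  [0.4,0,-0.5,0,-1],
  [0.8,0,-0.6,0,-1],
  [0.8,0,-0.6,0,-1],
])

```text
clock: 21.48
position: [0.5, 0.0894, 0.3616]
ee_rot: [-0.174, 0.985, 0.002, 0.002]
ft_force: [0.3, 0.5, 0.4]
grip_width: -0.003
grasp_force: 0.0
```

```bash
python3 -c "
from h import *
b=camera('wrist');s=camera('scene')
P=(1000*C.inv().apply((pts(s)-O).reshape(-1,3))).reshape(420,560,3)
for n in ['loop','lever','lever_tip','loop_pin']: print(n,[(round(x['conf'],2),(1000*tocase(x['position'])).round(1)) for c in (b,s) for x in boxes_of(n,c)[:1]])
a=P.reshape(-1,3);a=a[(abs(a[:,1]+1)<7)&(a[:,2]>215)&(a[:,2]<300)&(a[:,0]>-50)&(a[:,0]<100)]
print(a[np.argsort(a[:,0])][::max(1,len(a)//25)].round(0).astype(int).tolist())
P=(1000*C.inv().apply((pts(b)-O).reshape(-1,3))).reshape(420,560,3)
l=outline_of('loop',b)[0]['region'];q=P[l];q=q[(q[:,2]>206)&(q[:,2]<300)&(abs(q[:,1])>17)];print(np.percentile(q,[1,3],0).round(1).tolist())
t=P[:,:,:].reshape(-1,3);t=t[(abs(t[:,2]-199)<3)&(t[:,1]<-40)&(t[:,1]>-110)&(t[:,0]>-70)];print('front',np.percentile(t[:,0],[.5,1,2]))
cv2.imwrite('pics/f.png',cv2.resize(s['img'][160:280,280:420,::-1],None,fx=4,fy=4))
"
```

```text
loop [(0.74, array([-17.6,   7.9, 222.7]))]
lever [(0.66, array([-10.9,  13.2, 217.6])), (0.77, array([ 34.6,  -2.2, 229.2]))]
lever_tip [(0.83, array([ -9. ,  16.5, 218.5])), (0.72, array([ 37.5,  -3.7, 228.4]))]
loop_pin [(0.74, array([-16.5,  11.2, 219.5]))]
[[-30, -8, 219], [-26, 0, 221], [-24, -3, 220], [-21, -2, 222], [-20, -5, 221], [-18, -2, 216], [-17, 0, 219], [-16, 4, 219], [20, -4, 229], [24, -3, 229], [27, 0, 231], [31, -6, 233], [34, 5, 233], [36, -4, 234], [40, 4, 236], [42, 1, 235], [47, -4, 238], [51, 3, 241], [53, 3, 240], [56, -6, 241], [59, -2, 243], [63, 1, 243], [64, 2, 244], [67, -2, 245], [71, -1, 245], [72, -6, 248], [75, 1, 249], [81, 4, 248], [83, -3, 255], [83, -7, 253]]
[[-29.7, -23.6, 211.9], [-29.1, -23.5, 213.2]]
front [-52.16660835 -52.03749796 -51.76866126]
```

View pics/f.png

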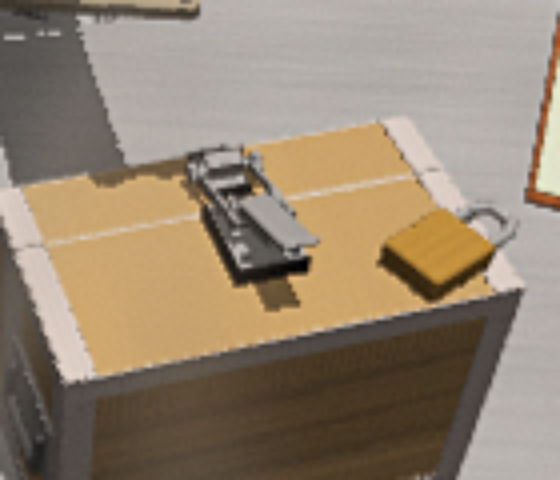

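The picture shows the loop in the keeper and the lid nearly flush, but the lever at (280,222) is still about 0.35 rad above home. I'll go back and press down further.

Call:
carry_out([
  [-0.4,0,0,0,-1],
  [-0.8,0,0,0,-1],
  [-0.8,0,0.3,0,-1],
  [-0.8,0,0.57,0,-1],
  [-0.8,0,0.57,0,-1],
])

```text
clock: 22.65
position: [0.6132, 0.1324, 0.2701]
ee_rot: [-0.175, 0.985, -0.001, -0.003]
ft_force: [0.8, 0.4, 0.4]
grip_width: -0.007
grasp_force: 0.0
```

```bash
python3 path.py "[.4,.35,.3,.25,.2,.15,.1,.05]"; python3 -c "
from h import *
go([0,0,.3])"
```

```text
[ 57.8  -1.2 270.1] -0.006732420572175646
0.4 [np.float64(-0.005), np.float64(-0.01)]
0.35 [np.float64(-0.013), np.float64(0.006)]
0.3 [np.float64(-0.021), np.float64(0.023)]
0.25 [np.float64(-0.028), np.float64(0.039)]
0.2 [np.float64(-0.033), np.float64(0.057)]
0.15 [np.float64(-0.038), np.float64(0.074)]
0.1 [np.float64(-0.042), np.float64(0.092)]
0.05 [np.float64(-0.046), np.float64(0.109)]
t 22.65 tcp case [ 57.8  -1.2 270.1] deltas [ 0.387  0.009 -0.197] spin 0.004 F [0.86 0.07 0.37] w -0.007 0.0
```

Call:
carry_out([
  [-0.013,0,0.006,0,-1],
  [-0.021,0,0.023,0,-1],
  [-0.025,0,0.032,0,-1],
  [-0.028,0,0.039,0,-1],
  [-0.03,0,0.048,0,-1],
  [-0.03,0,0.048,0,-1],
])

```text
clock: 23.4
position: [0.6186, 0.134, 0.2659]
ee_rot: [-0.175, 0.985, 0.0, -0.0]
ft_force: [-0.4, -0.6, 0.0]
grip_width: 0.001
grasp_force: 0.0
```

Call:
carry_out([
  [-0.003,0,0.008,0,-1],
  [-0.006,0,0.016,0,-1],
  [-0.008,0,0.025,0,-1],
  [-0.008,0,0.025,0,-1],
])

```text
clock: 23.9
position: [0.6198, 0.1344, 0.2621]
ee_rot: [-0.175, 0.985, 0.0, -0.0]
ft_force: [-1.3, 0.0, -0.4]
grip_width: 0.0
grasp_force: 0.0
```

```bash
python3 path.py "[.2,.15,.1,.05,.02]"; python3 -c "
from h import *
go([0,0,.3])"
```

```text
[ 64.8  -1.6 262.1] 3.379436341462025e-08
0.2 [np.float64(0.013), np.float64(0.003)]
0.15 [np.float64(0.008), np.float64(0.021)]
0.1 [np.float64(0.004), np.float64(0.039)]
0.05 [np.float64(0.001), np.float64(0.056)]
0.02 [np.float64(-0.001), np.float64(0.067)]
t 23.9 tcp case [ 64.8  -1.6 262.1] deltas [ 0.432  0.012 -0.252] spin 0.004 F [-1.22  0.5  -0.36] w 0.0 0.0
```

Call:
carry_out([
  [0,0,0.01,0,-1],
  [0,0,0.02,0,-1],
  [0,0,0.02,0,-1],
])

```text
clock: 24.28
position: [0.6198, 0.1345, 0.2591]
ee_rot: [-0.175, 0.985, 0.0, -0.0]
ft_force: [-0.5, 0.6, -0.6]
grip_width: 0.003
grasp_force: 0.0
```

```bash
python3 -c "
from h import *
go([0,0,.3]);s=camera('scene')
P=(1000*C.inv().apply((pts(s)-O).reshape(-1,3)))
a=P[(abs(P[:,1]+1)<7)&(P[:,2]>215)&(P[:,2]<300)&(P[:,0]>15)&(P[:,0]<100)]
print(a[np.argsort(a[:,0])][::max(1,len(a)//25)].round(0).astype(int).tolist())
"
```

```text
t 24.27 tcp case [ 64.7  -1.6 259.1] deltas [ 0.432  0.012 -0.272] spin 0.004 F [-0.25  0.76 -0.57] w 0.003 0.0
[[27, -7, 230], [38, -6, 230], [66, 4, 287], [69, 2, 230], [70, -1, 281], [72, -6, 230], [73, -2, 229], [74, -2, 276], [75, -2, 259], [75, -6, 266], [76, 1, 297], [76, -1, 250], [76, -6, 252], [76, 3, 297], [77, -5, 243], [77, -8, 259], [77, 2, 268], [77, 3, 265], [77, 3, 251], [77, -6, 291], [78, -2, 231], [78, 5, 289], [78, 0, 282], [79, 6, 284], [80, 0, 230], [83, 6, 230], [87, -6, 232], [89, -2, 230]]
```

The lever is now flat at z of about 229–230, so it snapped shut. I'll retreat, verify, and hand in.

Call:
carry_out([
  [0,0,-0.3,0,-1],
  [0,0,-0.7,0,-1],
  [0.5,0,-0.9,0,-1],
  [0.8,0,-0.9,0,-1],
  [0.8,0,-0.9,0,-1],
])

```text
clock: 24.95
position: [0.5047, 0.091, 0.3964]
ee_rot: [-0.174, 0.985, 0.002, 0.002]
ft_force: [-0.0, 0.5, 0.0]
grip_width: 0.001
grasp_force: 0.0
```

```bash
python3 -c "
from h import *
s=camera('scene');b=camera('wrist')
P=(1000*C.inv().apply((pts(s)-O).reshape(-1,3)))
a=P[(abs(P[:,1]+1)<7)&(P[:,2]>215)&(P[:,2]<300)&(P[:,0]>15)&(P[:,0]<100)]
print(a[np.argsort(a[:,0])][::max(1,len(a)//12)].round(0).astype(int).tolist())
P=(1000*C.inv().apply((pts(b)-O).reshape(-1,3)))
t=P[(abs(P[:,2]-199)<3)&(P[:,1]<-40)&(P[:,1]>-110)&(P[:,0]>-70)];print('front',np.percentile(t[:,0],[.5,1,2]))
a=P[(abs(abs(P[:,1]+1.5)-20)<4)&(P[:,2]>209)&(P[:,2]<225)&(P[:,0]<-10)&(P[:,0]>-50)];print('block',np.percentile(a,[1,99],0).round(1).tolist())
print(ticket.hand_in())
"
```

```text
[[20, -1, 228], [26, -4, 231], [33, -2, 228], [39, 6, 228], [44, 1, 228], [50, -4, 229], [57, -6, 226], [62, -2, 230], [67, -2, 229], [73, -4, 229], [78, 5, 229], [84, 3, 230], [91, -5, 233]]
front [-52.49198602 -51.96316617 -50.86434478]
block [[-30.3, -23.9, 211.9], [-10.6, 20.6, 222.3]]
the job is handed in; nothing more can be done
None
```

The job is handed in at about 25 s of the 72 s allowed: the lid is drawn in to a measured gap of about 2 mm, the loop pin sits under the keeper's lip, and the lever has snapped flat, but the hand-in gave back no verdict and the pull on the pin could not be measured.

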